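# Hold the dipping basket over the pickle pot

### The arm

A 6-joint arm with a two-finger parallel gripper is mounted at the origin on the work surface. World frame = base frame: x ahead of the robot, y to its left, z up, the work surface at z = 0. Lengths are in m, angles in rad, forces in N, time in s.
With the tool pointing down it reaches from about 0.3 to 0.825 m from the base axis. Payload 5.4 kg.
Tool frame: the origin (TCP) lies at the very end of the fingers, on their centre line; the grasp point (between the pads) lies 19 mm behind it (robot.grip_depth is the distance from the TCP to the grasp point, in m); z points along the fingers, y is the line along which they close (so a half turn about z gives the same grasp; the last joint's range is limited). The gripper opens to 92 mm and grips with 3 to 60 N. Pads are 20 mm wide; open, the fingers measure 128 mm over their backs; the gripper's body (75 mm by 189 mm) begins 69 mm behind the grasp point.
Start: joints at [-1.399, 0.158, 1.597, -0, 1.386, -0.21], TCP at [0.214, -0.534, 0.215] pointing down, gripper open.
Joint ranges: [-2.91, 2.91], [-0.94, 2.29], [0.18, 2.7], [-1.29, 4.43], [0.17, 2.64], [-3, 3]. Speed limits (rad/s): [2.57, 2.57, 3.14, 3.14, 3.14, 3.14].

### API

Orientations are given as a unit quaternion [x, y, z, w].
In Python, from plant import status, read_camera, robot gives the robot as it stands. The module is installed in compiled form; this text tells all that it offers.
- The arm moves only by the shell command python3 -m jog 'ROWS' [OPENING] [FORCE]. ROWS is JSON, a list that holds one entry, the list of rows, each a list of 6 numbers: the shift along the tool's x, y, z normalised to -1 to 1, where 1 is 25 cm, then the turn, a rotation vector about the tool's x, y, z normalised to -1 to 1, where 1 is 4 degrees. A call has exactly 5 rows; each row shifts and turns the commanded pose from where the row before left it, along the tool's axes as they then stand; what a row does not reach is not made up. A row lasts 1/12 s, in which the tool goes at most 41.7 mm and 7.16 degrees, less where a joint would pass 70% of its speed; a pose out of reach is approached as far as the arm can. A call with a number of a shift or a turn outside -1 to 1 is refused whole. A call with a gripper value outside its range is refused whole. OPENING is the closure, from -1 (fully open) to 1 (shut), set as the call begins (- or left out, the last holds). The fingers move at their own pace and stop on an object; FORCE is the grip in N (left out, the last holds). Time passes only in rows, so rows that do not move let the fingers close, or fill a call up. It gives the time, the measured TCP pose, the force, the opening and the grip force at its end, in the units of the state.
- status.observe(): the state, without advancing time (a new reading comes with each control period).
- read_camera(name): name is "side" or "top" or "wrist"; returns a dict with "img" (400x640x3 uint8, blue, green, red), "K" (3x3 intrinsics, pixels), "position" and "rotation" of the camera in the world; the wrist camera has in their place "tool_from_camera" (4x4, takes a point from camera to tool coordinates, whose origin is the TCP and whose axes are the flange's). Camera axes: x right, y up, looking along -z (the intrinsics and any distortion apply to the point x, -y, -z); pixel columns grow to the right and rows downward; lengths in m; the calibration is good to about 2 mm. A picture is of the moment at which its call begins: read the wrist's pose just before it. There is no depth.
- robot.job_done(): hands the job in; it is judged then, once.
The state is a dict: "time_s": time; "qpos": joint angles; "joint_velocities": joint speeds; "joint_torque": joint torques, N m; "tool_pos": TCP position; "tool_rot": TCP orientation; "force": force on the tool from outside, world axes, zero at the start; "moment": the same for the moment, N m; "opening": finger opening in m; "grasp_force": force on a finger pad.
Only numpy, scipy, OpenCV 4.12 (cv2) and the standard library are available. Lean on these libraries where they do the work, as an engineer would, in place of code of your own. Each camera call takes 0.05 s, during which the arm holds its last target. There are 200 camera calls.

### The job

Slide the copper pot by its handle along the hot plate, without lifting it, from the solid round heating zone to the centre of the ring-shaped mark, and let go of it. Then pick the wire dipping basket up by its grip bar, raise all of it higher than the top of the firebrick screen, carry it across and stop with it hovering level and centred over the pot, its underside about 15 mm above the pot's rim, touching nothing but the gripper. Finish like that, still holding the basket in the air with the pot standing centred on its ring; do not knock the screen or shift the other things on the bench.

Things in the scene. Friction and masses are not known exactly. Their poses are not given: they have to be found in the camera images.
- hotplate: Fixed white hot plate with a flat steel top, 240 (its x) x 380 (its y) x 50 mm high. Origin at the centre of its underside, on the bench; its top is 50 mm above the origin, its z axis up. The two marks on the top lie about 87 mm either side of the centre along its y; which is on which side varies.
- hot_zone: Solid dark round disc marked flush on the plate's top, 132 mm across: the heating zone where the pot stands at first. Origin at its centre, at the level of the plate's top.
- ring_mark: Dark ring (open circle) marked flush on the plate's top, 136 mm outside and 124 mm inside diameter: the resting place where the pot must go. Origin at its centre, at the level of the plate's top.
- pot_foot (a point): Loose open copper pot, 0.34 to 0.6 kg, 94 mm across the foot, 100 mm across the rim, 65 mm high, wall 3 mm. This point is the centre of its underside; z up, and the handle sticks out level towards its own -x, which points roughly towards the robot.
- pot_rim (a point): Centre of the pot's mouth, at rim height, 65 mm above its underside. Same axes as the pot.
- pot_handle (a point): Grip point in the middle of the pot's wooden handle, 110 mm from the pot's axis and 50 mm above its underside. The wooden bar is 95 mm long (65 to 160 mm from the pot's axis, along the pot's x), 16 mm wide, 14 mm high. Same axes as the pot.
- brick_screen: Fixed screen of firebricks between the hot plate and the basket, beside the plate on the robot's right: 230 mm (its x) x 64 mm (its y) x 146 mm high. Origin at the centre of its underside on the bench, z up.
- basket_grip (a point): Centre of the black grip bar of the loose wire dipping basket (0.09 to 0.16 kg), which stands upright on the bench to the right of the screen. The bar lies level along its own x: 66 mm long, 12 mm wide (its y), 16 mm high, carried by an upright wire at each end; under the bar, between the wires (57 mm apart), it is open for 56 mm. Its centre is 100 mm above the basket's underside.
- basket_foot (a point): Centre of the underside of the basket. The round wire bowl is 66 mm across and 36 mm high, z up; the whole basket with its grip bar is 108 mm high.
Mind the look-alikes: they are no part of the job. Leave any blue look-alike of the part that bears basket_grip alone.

How it is judged:
On the way, in this order (a step that is already met when the one before it is completed fails the run):
1. the pot stands flat on the plate, centred on the ring mark, at rest and let go (horizontal distance between pot_foot and ring_mark below 0.015 m and z of pot_foot in the frame of hotplate below 0.055 m and angle between pot_foot's own z axis and vertical below 0.06 rad and linear speed of pot below 0.02 m/s and contact force between pot and the fingers below 0.1 N), for 0.2 s.
2. the basket's underside is higher than the top of the firebrick screen (z of basket_foot in the frame of brick_screen above 0.148 m).
At the end, for the whole second after the job is handed in: The pot stands flat on the plate within 15 mm of the centre of the ring mark, untouched; the basket is held still in the fingers, level within 0.15 rad, centred within 12 mm over the pot's mouth, its underside 4 to 30 mm above the rim and touching nothing else (horizontal distance between pot_foot and ring_mark below 0.015 m and z of pot_foot in the frame of hotplate below 0.055 m and angle between pot_foot's own z axis and vertical below 0.06 rad and horizontal distance between basket_foot and pot_rim below 0.012 m and z of basket_foot in the frame of pot_rim between 0.004 and 0.03 m and angle between basket_foot's own z axis and vertical below 0.15 rad and linear speed of basket below 0.02 m/s and contact force between basket and pot below 0.05 N and contact force between basket and the fingers above 0.5 N and contact force between pot and the arm below 0.1 N and contact force between pot and the fingers below 0.1 N); the arm keeps its last pose, push and grip.
It fails at once if the pot is lifted more than 8 mm off the plate (z of pot_foot in the frame of hotplate above 0.058 m).
It fails at once if the pot is tipped more than 0.2 rad (angle between pot_foot's own z axis and vertical above 0.2 rad).
It fails at once if the basket or the arm knocks the firebrick screen (over 5 N) (contact force between brick_screen and basket above 5 N or contact force between brick_screen and the arm above 5 N or contact force between brick_screen and the fingers above 5 N).
It fails at once if another thing on the bench is shifted more than 20 mm (distance of any of ingot_mould, flux_jar, crucible, screwdriver, hammer, cup, bottle, brush from where it was at the start of the episode above 0.02 m).
It also fails if it takes over 64 s, if anything falls off the work surface, if the arm or the gripper's body presses on something with over 40 N, if the wrist force passes 120 N, or if a joint passes its speed limit or range.

## Working session

There is one attempt and no reset: what is moved stays moved. The work goes in short steps, Python scripts to look and compute and a shell command to move; the robot and the scene stay as the last step left them, time stands still between calls to the robot, and variables do not carry over. Pictures are saved under pics/ and viewed, at most 10 in all, crops included, and the job is handed in when it is done.

```bash
mkdir -p pics
python3 - <<'E'
from plant import status, read_camera, robot
import cv2,numpy as np,pickle
d={}
for n in ["top","side"]:
    c=read_camera(n); d[n]=c; cv2.imwrite(f"pics/{n}0.png",c["img"])
    print(n,np.round(c["K"],1).tolist(),np.round(c["position"],3),np.round(c["rotation"],3).tolist(),[k for k in c])
pickle.dump(d,open("c0.pkl","wb"))
s=status.observe();print(s)
E
```

```text
top [[407.4, 0.0, 309.5], [0.0, 407.4, 199.4], [0.0, 0.0, 1.0]] [ 0.482 -0.084  0.967] [-0.02, 0.021, 0.713, -0.701] ['img', 'K', 'position', 'rotation']
side [[518.1, 0.0, 315.6], [0.0, 518.1, 200.6], [0.0, 0.0, 1.0]] [ 0.485 -1.06   1.021] [0.402, -0.009, -0.042, 0.915] ['img', 'K', 'position', 'rotation']
{'time_s': 0.1, 'qpos': array([-1.39909548e+00,  1.58995183e-01,  1.59809241e+00, -3.04593442e-05,
        1.38620266e+00, -2.10099985e-01]), 'joint_velocities': array([-1.24765766e-04, -1.74711163e-03, -3.19548984e-03,  7.69596056e-04,
        1.57496254e-04, -6.58407374e-05]), 'joint_torque': array([-8.18675653e-04, -3.86502206e+01, -3.22962213e+01,  7.01706321e-02,
        3.38940450e-02, -4.37744211e-05]), 'tool_pos': array([ 0.21411311, -0.53303978,  0.2137192 ]), 'tool_rot': array([ 9.81832899e-01,  1.89745721e-01,  1.32978497e-06, -8.48930450e-04]), 'force': array([ 0.4071862 ,  0.61361759, -0.25814363]), 'moment': array([ 0.05456146, -0.02623752, -0.01087411]), 'grasp_force': 0.0, 'opening': 0.09206341097026124}
```

View pics/top0.png

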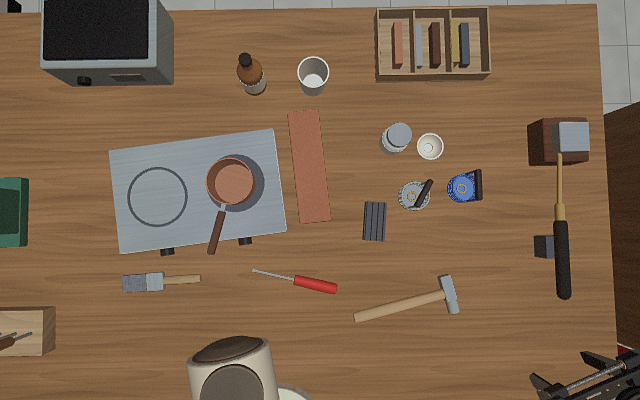

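View pics/side0.png

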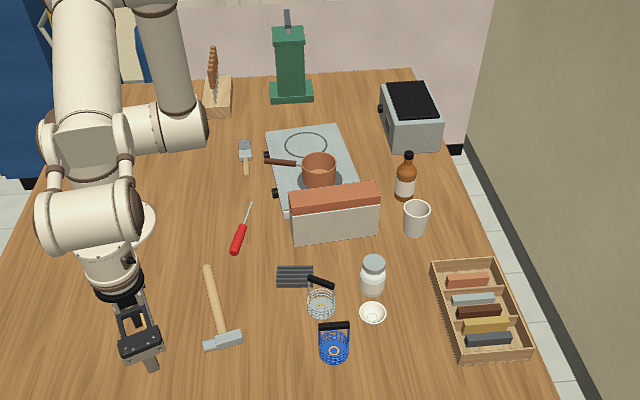

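The top view shows the pot at about (230,181) with its handle running to (212,250), the ring at (157,196), and the screen at (309,166). There are two basket candidates: the grey wire basket at top (415,194), side (321,300), and the blue one at top (464,187), side (334,345). The grey wire basket fits the description and the blue one is the look-alike. I'll confirm this in an enlarged crop.

```bash
cat > h.py <<'E'
import numpy as np,cv2,pickle
from scipy.spatial.transform import Rotation as R
def pose(c):
    r=np.array(c["rotation"]); Rm=R.from_quat(r).as_matrix() if r.size==4 else r
    return Rm,np.array(c["position"])
def proj(c,P):
    Rm,p=pose(c); q=(np.atleast_2d(P)-p)@Rm; K=np.array(c["K"])
    return np.c_[K[0,0]*q[:,0]/-q[:,2]+K[0,2],K[1,1]*-q[:,1]/-q[:,2]+K[1,2]]
def atz(c,uv,z):
    Rm,p=pose(c);K=np.array(c["K"]);uv=np.atleast_2d(uv)
    d=np.c_[(uv[:,0]-K[0,2])/K[0,0],-(uv[:,1]-K[1,2])/K[1,1],-np.ones(len(uv))]@Rm.T
    return p+d*((z-p[2])/d[:,2])[:,None]
E
python3 - <<'E'
from h import *
d=pickle.load(open("c0.pkl","rb"));t=d["top"]["img"];s=d["side"]["img"]
a=cv2.resize(t[110:260,100:290],None,fx=4,fy=4,interpolation=cv2.INTER_CUBIC); cv2.imwrite("pics/a.png",a)
b=cv2.resize(t[160:230,390:490],(400,280),interpolation=cv2.INTER_CUBIC); e=cv2.resize(s[260:370,290:390],(500,550)[:2],interpolation=cv2.INTER_CUBIC)
e=cv2.resize(s[265:370,290:360],(400,600),interpolation=cv2.INTER_CUBIC)
z=np.zeros((600,800,3),np.uint8); z[:280,:400]=b; z[:,400:]=e
cv2.imwrite("pics/b.png",z)
c=d["top"]
print("ring,",atz(c,[[157,196]],.05))
print("rim",atz(c,[[230,181]],.115),"handle end/in",atz(c,[[211,251],[223,209]],.1))
print("screen",atz(c,[[289,112],[318,110],[330,220],[300,222]],.146))
print("plate",atz(c,[[109,151],[274,129],[286,232],[120,253]],.05))
E
```

```text
ring, [[0.54778917 0.25880689 0.05      ]]
rim [[0.5720836  0.08131655 0.115     ]] handle end/in [[0.42552626 0.125324   0.1       ]
 [0.51404241 0.09948442 0.1       ]]
screen [[ 0.70842577 -0.04614394  0.146     ]
 [ 0.71156487 -0.1055063   0.146     ]
 [ 0.48649281 -0.12556105  0.146     ]
 [ 0.48350416 -0.06509485  0.146     ]]
plate [[ 0.6520692   0.36821595  0.05      ]
 [ 0.69622728 -0.00699761  0.05      ]
 [ 0.46182961 -0.03110517  0.05      ]
 [ 0.42131642  0.34105339  0.05      ]]
```

View pics/a.png

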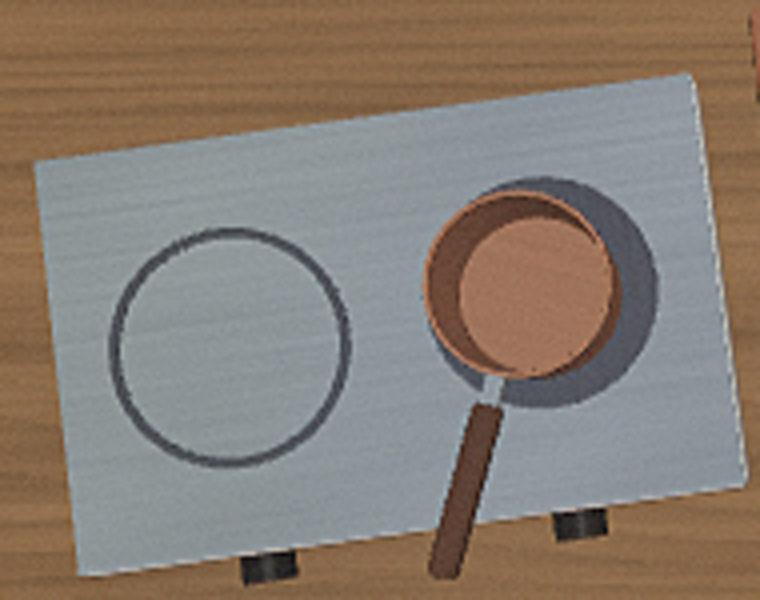

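View pics/b.png

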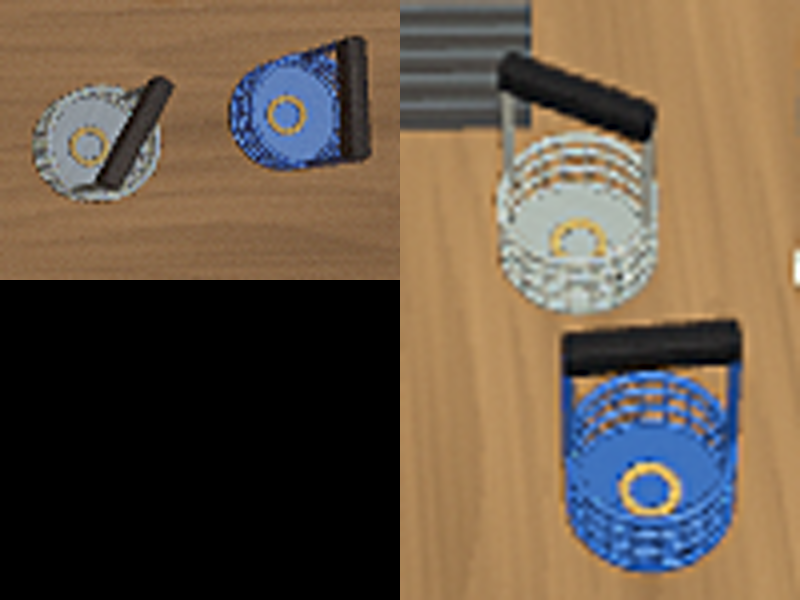

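The crop confirms that the grey wire basket is the target: its bar runs in the top view from (416,205) to (431,180), and the blue one stays untouched. Next I compute positions from the crop pixels.

```bash
cat >> h.py <<'E'
def cur():
    from plant import status
    s=status.observe(); return s,np.array(s["tool_pos"]),R.from_quat(s["tool_rot"])
def go(P,phi):
    s,p,r=cur(); tgt=R.from_euler("z",phi)*R.from_euler("x",np.pi)
    d=r.inv().apply(np.array(P)-p)/.25; w=np.degrees((r.inv()*tgt).as_rotvec())/4
    dn=tgt.inv().apply(np.array(P)-p)/.25
    print("t",s["time_s"],"tcp",p.round(4),"tot shift(now axes)",d.round(3),"(target axes)",dn.round(3),"turn",w.round(3))
E
python3 - <<'E'
from h import *
d=pickle.load(open("c0.pkl","rb"));T=d["top"];S=d["side"]
f=lambda p,o,k:(np.array(p,float)+.5)/k-.5+np.array(o)
print("ring",atz(T,f([[229.5,347.5]],(100,110),4),.05))
print("rim",atz(T,f([[522,285]],(100,110),4),.115))
print("inner floor",atz(T,f([[536,298]],(100,110),4),.053))
h=atz(T,f([[446,576],[488,404]],(100,110),4),.106);print("handle",h)
v=h[1]-h[0];print("yaw",np.arctan2(v[1],v[0]),"mid",h.mean(0),np.linalg.norm(v))
b=atz(T,f([[105,183],[165,82]],(390,160),4),.108);v=b[1]-b[0]
print("bar",b,b.mean(0),np.linalg.norm(v),np.arctan2(v[1],v[0]))
b=atz(S,f([[110,72],[242,112]],(290,265),400/70),.104);v=b[1]-b[0]
print("bar side",b,b.mean(0),np.linalg.norm(v),np.arctan2(v[1],v[0]))
print("foot",atz(T,f([[88,147]],(390,160),4),.003),atz(S,f([[178,240]],(290,265),400/70),.003))
m=h.mean(0);go([m[0],m[1],.26],-.28)
E
```

```text
ring [[0.54665842 0.258802   0.05      ]]
rim [[0.57234289 0.0810524  0.115     ]]
inner floor [[0.5714431  0.08521644 0.053     ]]
handle [[0.42042406 0.12363139 0.106     ]
 [0.51043167 0.10113904 0.106     ]]
yaw -0.24487879224614528 mid [0.46542787 0.11238522 0.106     ] 0.09277539575369344
bar [[ 0.5144477  -0.30938811  0.108     ]
 [ 0.56742802 -0.34288368  0.108     ]] [ 0.54093786 -0.3261359   0.108     ] 0.06268068040581545 -0.5637791290558889
bar side [[ 0.51539825 -0.31731183  0.104     ]
 [ 0.56506269 -0.34215392  0.104     ]] [ 0.54023047 -0.32973287  0.104     ] 0.05553094005785054 -0.4638065867982178
foot [[ 0.53997201 -0.3275285   0.003     ]] [[ 0.54025924 -0.32698844  0.003     ]]
t 0.1 tcp [ 0.2141 -0.533   0.2137] tot shift(now axes) [ 1.895 -2.022 -0.181] (target axes) [ 0.253 -2.759 -0.185] turn [-2.50e-02  3.00e-03  9.48e+00]
```

```bash
python3 -m jog '[[[0,0,-0.04,0,0,1],[0,0,-0.04,0,0,1],[0,0,-0.04,0,0,1],[0,0,-0.04,0,0,1],[0,0,-0.02,0,0,1]]]' -1 >/dev/null
python3 -m jog '[[[0,0,0,0,0,1],[0,0,0,0,0,1],[0,0,0,0,0,1],[0,0,0,0,0,1],[0,0,0,0,0,0.2]]]'
python3 -c "
from h import *
go([.4655,.1115,.26],-.26)"
```

```text
time_s: 0.93
tool_pos: [0.2142, -0.5333, 0.259]
tool_rot: [0.991, -0.131, -0.0, -0.001]
force: [-0.0, 0.2, 0.2]
opening: 0.092
grasp_force: 0.0
t 0.9333 tcp [ 0.2142 -0.5333  0.259 ] tot shift(now axes) [ 3.010e-01 -2.752e+00 -1.000e-03] (target axes) [ 0.309 -2.751 -0.004] turn [-0.014  0.007 -0.038]
```

```bash
python3 -m jog '[[[0.015,-0.1,0,0,0,0],[0.015,-0.14,0,0,0,0],[0.015,-0.14,0,0,0,0],[0.015,-0.14,0,0,0,0],[0.015,-0.14,0,0,0,0]]]' >/dev/null
python3 -m jog '[[[0.015,-0.14,0,0,0,0],[0.015,-0.14,0,0,0,0],[0.015,-0.14,0,0,0,0],[0.015,-0.14,0,0,0,0],[0.015,-0.14,0,0,0,0]]]' >/dev/null
python3 -m jog '[[[0.015,-0.14,0,0,0,0],[0.015,-0.14,0,0,0,0],[0.015,-0.14,0,0,0,0],[0.015,-0.14,0,0,0,0],[0.015,-0.14,0,0,0,0]]]' >/dev/null
python3 -m jog '[[[0.015,-0.14,0,0,0,0],[0.015,-0.14,0,0,0,0],[0.015,-0.14,0,0,0,0],[0.015,-0.14,0,0,0,0],[0.02,-0.13,0,0,0,0]]]'
python3 - <<'E'
from h import *
from plant import read_camera
go([.4655,.1115,.26],-.26)
s,p,r=cur(); c=read_camera("wrist"); M=np.array(c["tool_from_camera"]); print(c["K"][0],M.round(3).tolist())
c["position"]=p+r.apply(M[:3,3]); c["rotation"]=r.as_matrix()@M[:3,:3]
pickle.dump(c,open("w1.pkl","wb")); cv2.imwrite("pics/w1.png",c["img"])
print(proj(c,[[.4655,.1115,.107],[.4204,.1236,.107],[.5104,.1011,.107],[.572,.083,.115]]))
E
```

```text
time_s: 2.6
tool_pos: [0.465, 0.1133, 0.2594]
tool_rot: [0.992, -0.129, -0.0, -0.0]
force: [1.0, -0.1, -0.0]
opening: 0.0918
grasp_force: 0.0
t 2.6 tcp [0.465  0.1133 0.2594] tot shift(now axes) [ 0.004  0.006 -0.002] (target axes) [ 0.004  0.006 -0.002] turn [-0.001  0.003  0.027]
[337.53959256   0.         319.48884682] [[-0.0, 0.969, 0.246, 0.068], [1.0, 0.0, -0.0, 0.001], [-0.0, 0.246, -0.969, -0.171], [0.0, 0.0, 0.0, 1.0]]
[[319.91054722 185.8482745 ]
 [319.71283124 231.12030649]
 [318.43333224 137.97938358]
 [320.38290439  64.00548333]]
```

View pics/w1.png

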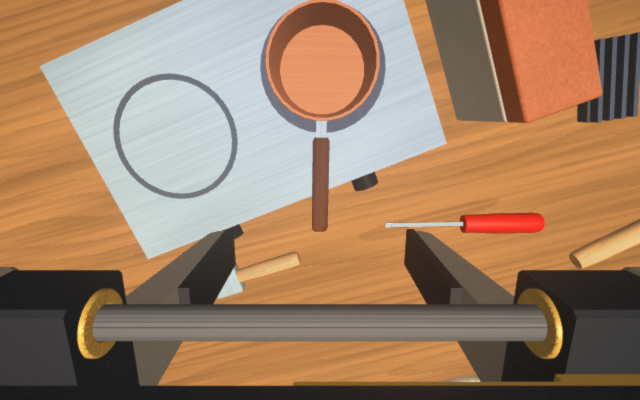

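The wrist view has the handle dead centre (320,185) between the fingers, which matches the prediction. The ring is at (176,136) and the pot rim at about (322,61). I descend and grip.

```bash
python3 -m jog '[[[0.004,0.006,0.06,0,0,0],[0,0,0.1,0,0,0],[0,0,0.1,0,0,0],[0,0,0.1,0,0,0],[0,0,0.1,0,0,0]]]' >/dev/null
python3 -m jog '[[[0,0,0.1,0,0,0],[0,0,0.1,0,0,0],[0,0,0.055,0,0,0],[0,0,0,0,0,0],[0,0,0,0,0,0]]]'
python3 - <<'E'
from h import *
c=pickle.load(open("w1.pkl","rb"))
print("ring",atz(c,[[113,136],[238,136],[175.5,73],[175.5,199]],.05).mean(0),"rim",atz(c,[[261,62],[384,62]],.115).mean(0),"floor",atz(c,[[322,70]],.053))
go([.4655,.1115,.081],-.26)
E
```

```text
time_s: 3.48
tool_pos: [0.4649, 0.1093, 0.0804]
tool_rot: [0.992, -0.129, -0.001, 0.0]
force: [-0.3, 0.1, 0.7]
opening: 0.0915
grasp_force: 0.0
ring [0.54785812 0.25530056 0.05      ] rim [0.57311062 0.08079653 0.115     ] floor [[0.57399597 0.08054173 0.053     ]]
t 3.4833 tcp [0.4649 0.1093 0.0804] tot shift(now axes) [ 0.    -0.009 -0.002] (target axes) [ 0.    -0.009 -0.002] turn [0.006 0.026 0.005]
```

```bash
python3 -m jog '[[[0,-0.007,0,0,0,0],[0,0,0,0,0,0],[0,0,0,0,0,0],[0,0,0,0,0,0],[0,0,0,0,0,0]]]' 1 12
python3 -m jog '[[[0,0,0,0,0,0],[0,0,0,0,0,0],[0,0,0,0,0,0],[0,0,0,0,0,0],[0,0,0,0,0,0]]]'
python3 -c "
from h import *
go([.4655-.0255,.1115+.176,.081],-.26)"
```

```text
time_s: 3.9
tool_pos: [0.4664, 0.1111, 0.0815]
tool_rot: [0.992, -0.13, 0.001, -0.0]
force: [-0.7, 0.3, 0.1]
opening: 0.0604
grasp_force: 0.0
time_s: 4.32
tool_pos: [0.466, 0.111, 0.0808]
tool_rot: [0.992, -0.13, -0.0, 0.0]
force: [0.0, -0.2, 0.1]
opening: 0.0274
grasp_force: 0.0
t 4.3167 tcp [0.466  0.111  0.0808] tot shift(now axes) [-0.282 -0.655 -0.001] (target axes) [-0.282 -0.655 -0.001] turn [ 0.     0.001 -0.007]
```

```bash
python3 -m jog '[[[0,0,0,0,0,0],[0,0,0,0,0,0],[0,0,0,0,0,0],[-0.004,-0.01,0,0,0,0],[-0.01,-0.02,0,0,0,0]]]' 1 20
python3 -m jog '[[[-0.015,-0.035,0,0,0,0],[-0.015,-0.035,0,0,0,0],[-0.015,-0.035,0,0,0,0],[-0.015,-0.035,0,0,0,0],[-0.015,-0.035,0,0,0,0]]]'
python3 -m jog '[[[-0.015,-0.035,0,0,0,0],[-0.015,-0.035,0,0,0,0],[-0.015,-0.035,0,0,0,0],[-0.015,-0.035,0,0,0,0],[-0.015,-0.035,0,0,0,0]]]'
python3 -m jog '[[[-0.015,-0.035,0,0,0,0],[-0.015,-0.035,0,0,0,0],[-0.015,-0.035,0,0,0,0],[-0.015,-0.035,0,0,0,0],[-0.015,-0.035,0,0,0,0]]]'
python3 -m jog '[[[-0.015,-0.035,0,0,0,0],[-0.015,-0.035,0,0,0,0],[-0.01,-0.02,0,0,0,0],[0,0,0,0,0,0],[0,0,0,0,0,0]]]'
python3 - <<'E'
from h import *
from plant import read_camera
go([.466-.0253,.111+.175,.081],-.26)
s,p,r=cur(); c=read_camera("wrist"); M=np.array(c["tool_from_camera"])
c["position"]=p+r.apply(M[:3,3]); c["rotation"]=r.as_matrix()@M[:3,:3]
t=read_camera("top"); pickle.dump((c,t),open("w2.pkl","wb"))
a=cv2.resize(t["img"][130:265,100:240],(560,540),interpolation=cv2.INTER_CUBIC)
z=np.zeros((600,800,3),np.uint8); z[:540,:480]=a[:,:480]; z[:200,480:]=cv2.resize(c["img"],(320,200)); cv2.imwrite("pics/p2.png",z)
E
```

```text
time_s: 4.73
tool_pos: [0.4647, 0.1186, 0.0808]
tool_rot: [0.991, -0.131, 0.0, 0.0]
force: [0.3, -2.0, -0.5]
opening: 0.0161
grasp_force: 20.1
time_s: 5.15
tool_pos: [0.4574, 0.1675, 0.0808]
tool_rot: [0.992, -0.13, -0.0, 0.0]
force: [0.9, -2.6, -1.1]
opening: 0.0161
grasp_force: 20.1
time_s: 5.57
tool_pos: [0.4506, 0.2144, 0.0808]
tool_rot: [0.992, -0.13, -0.0, 0.0]
force: [-0.7, -3.3, -0.5]
opening: 0.0158
grasp_force: 20.1
time_s: 5.98
tool_pos: [0.4438, 0.2614, 0.0808]
tool_rot: [0.992, -0.13, -0.0, 0.0]
force: [1.3, -2.5, 0.1]
opening: 0.0159
grasp_force: 20.1
time_s: 6.4
tool_pos: [0.4395, 0.2857, 0.0808]
tool_rot: [0.992, -0.129, -0.001, -0.0]
force: [-2.4, 1.8, 1.2]
opening: 0.0157
grasp_force: 20.0
t 6.4 tcp [0.4395 0.2857 0.0808] tot shift(now axes) [ 0.004 -0.002 -0.001] (target axes) [ 0.004 -0.002 -0.001] turn [-0.012  0.017  0.007]
```

View pics/p2.png

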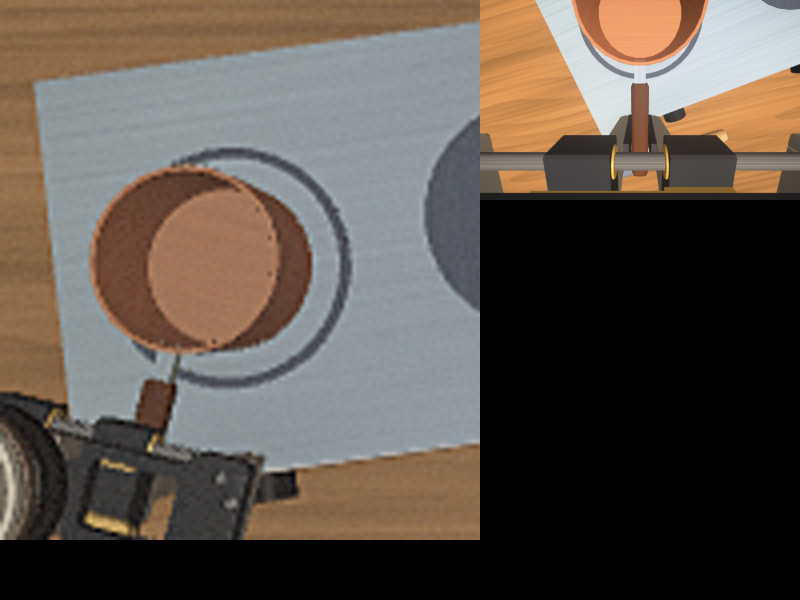

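The pot now stands inside the ring, with its rim centre near crop (185,260). I work out the offset from the ring numerically.

Run:
```python
from h import *
c,t=pickle.load(open("w2.pkl","rb"))
print("rim",atz(t,[[146,194.5]],.115),"ring est top .5467 .2588 wrist .5479 .2553")
# overlay predictions: foot edge circle / rim for foot centre candidates vs ring
g=np.linspace(0,2*np.pi,60)
for ctr in ([.547,.257],):
    P=lambda r,z:np.c_[ctr[0]+r*np.cos(g),ctr[1]+r*np.sin(g),0*g+z]
    for r,z in((.05,.115),(.047,.053),(.065,.05)):
        u=proj(t,P(r,z)); v=((u-[100,130])+.5)*4-.5; print(r,v.min(0).round(),v.max(0).round())
```

```text
rim [[0.54665768 0.25759425 0.115     ]] ring est top .5467 .2588 wrist .5479 .2553
0.05 [ 91. 164.] [282. 354.]
0.047 [147. 183.] [314. 350.]
0.065 [117. 152.] [348. 382.]
```

The pot is centred to within about 2 mm, so I release it and rise.

```bash
python3 -m jog '[[[0,0,0,0,0,0],[0,0,0,0,0,0],[0,0,0,0,0,0],[0,0,0,0,0,0],[0,0,0,0,0,0]]]' -1
python3 -m jog '[[[0,0,0,0,0,0],[0,0,0,0,0,0],[0,0,0,0,0,0],[0,0,0,0,0,0],[0,0,0,0,0,0]]]'
python3 -m jog '[[[0,0,-0.06,0,0,0],[0,0,-0.1,0,0,0],[0,0,-0.15,0,0,0],[0,0,-0.15,0,0,0],[0,0,-0.15,0,0,0]]]'
python3 -m jog '[[[0,0,-0.1,0,0,1],[0,0,-0.05,0,0,1],[0,0,0,0,0,1],[0,0,0,0,0,0.9],[0,0,0,0,0,0]]]'
python3 -c "
from h import *
go([.5402,-.3275,.26],-.53)"
```

```text
time_s: 6.92
tool_pos: [0.4403, 0.2847, 0.0809]
tool_rot: [0.992, -0.13, 0.0, -0.0]
force: [-0.2, -0.0, -0.2]
opening: 0.0471
grasp_force: 0.0
time_s: 7.33
tool_pos: [0.4401, 0.2848, 0.0809]
tool_rot: [0.992, -0.13, -0.0, -0.0]
force: [0.2, -0.1, 0.3]
opening: 0.0805
grasp_force: 0.0
time_s: 7.75
tool_pos: [0.4396, 0.2847, 0.2348]
tool_rot: [0.992, -0.13, -0.0, 0.0]
force: [0.0, 0.3, 0.4]
opening: 0.0918
grasp_force: 0.0
time_s: 8.17
tool_pos: [0.4402, 0.2849, 0.2712]
tool_rot: [0.965, -0.264, 0.0, -0.0]
force: [-0.1, 0.1, 0.0]
opening: 0.0914
grasp_force: 0.0
t 8.1667 tcp [0.4402 0.2849 0.2712] tot shift(now axes) [1.591 1.905 0.045] (target axes) [1.583 1.911 0.045] turn [-0.007 -0.006 -0.061]
```

```bash
python3 -m jog '[[[0.05,0.06,0,0,0,0],[0.08,0.096,0,0,0,0],[0.08,0.096,0,0,0,0],[0.08,0.096,0,0,0,0],[0.08,0.096,0,0,0,0]]]' >/dev/null
python3 -m jog '[[[0.08,0.096,0,0,0,0],[0.08,0.096,0,0,0,0],[0.08,0.096,0,0,0,0],[0.08,0.096,0,0,0,0],[0.08,0.096,0,0,0,0]]]' >/dev/null
python3 -m jog '[[[0.08,0.096,0,0,0,0],[0.08,0.096,0,0,0,0],[0.08,0.096,0,0,0,0],[0.08,0.096,0,0,0,0],[0.08,0.096,0,0,0,0]]]' >/dev/null
python3 -m jog '[[[0.08,0.096,0,0,0,0],[0.08,0.096,0,0,0,0],[0.08,0.096,0,0,0,0],[0.08,0.096,0,0,0,0],[0.1,0.115,0,0,0,0]]]' >/dev/null
python3 -m jog '[[[0,0,0,0,0,0],[0,0,0,0,0,0],[0,0,0,0,0,0],[0,0,0,0,0,0],[0,0,0,0,0,0]]]'
python3 - <<'E'
from h import *
from plant import read_camera
go([.5402,-.3275,.271],-.53)
s,p,r=cur(); c=read_camera("wrist"); M=np.array(c["tool_from_camera"])
c["position"]=p+r.apply(M[:3,3]); c["rotation"]=r.as_matrix()@M[:3,:3]
pickle.dump(c,open("w3.pkl","wb")); cv2.imwrite("pics/w3.png",cv2.resize(c["img"][20:270,160:480],(800,625)[:2],interpolation=cv2.INTER_CUBIC)[:600])
f=proj(c,[[.5402,-.3275,.108],[.5402+.0285,-.3275-.0167,.108],[.5402-.0285,-.3275+.0167,.108],[.5402,-.3275,.003]]);print(((f-[160,20])*2.5).round(1))
E
```

```text
time_s: 10.25
tool_pos: [0.5411, -0.3256, 0.2712]
tool_rot: [0.965, -0.262, 0.0, -0.0]
force: [0.2, -0.1, -0.2]
opening: 0.0919
grasp_force: 0.0
t 10.25 tcp [ 0.5411 -0.3256  0.2712] tot shift(now axes) [0.001 0.008 0.001] (target axes) [0.001 0.008 0.001] turn [-0.001 -0.004 -0.012]
[[400.6 412. ]
 [400.6 329.7]
 [400.6 490.4]
 [400.1 371.7]]
```

View pics/w3.png

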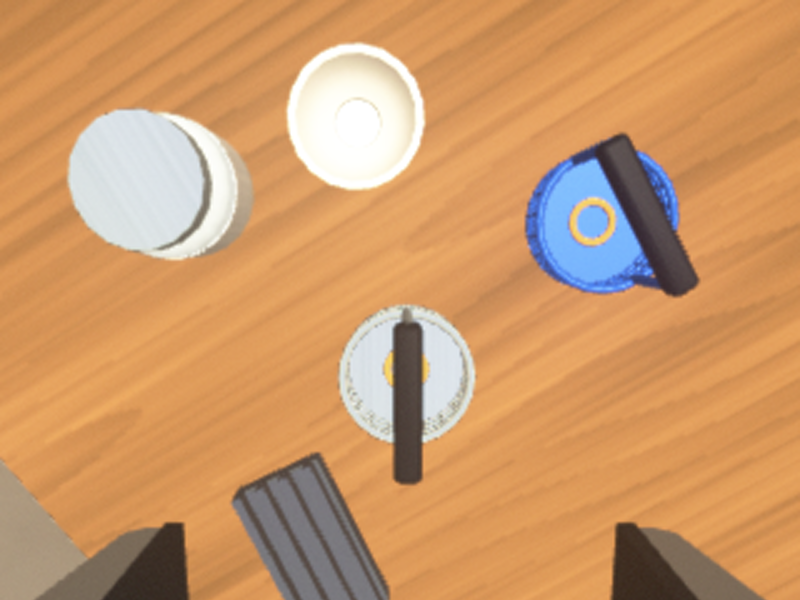

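The bar is straight ahead at crop (407,403), aligned with the tool's x. The blue look-alike is well clear at (600,220), and the dark mould sits low at (310,540). I refine the target from this picture.

```bash
python3 - <<'E'
from h import *
c=pickle.load(open("w3.pkl","rb"))
b=atz(c,np.array([[407,322],[407.5,484]])/2.5+[160,20],.108);print(b,b.mean(0),np.linalg.norm(b[1]-b[0]))
print(atz(c,np.array([[406,370]])/2.5+[160,20],.003))
m=b.mean(0);go([m[0],m[1],.082],-.53)
E
python3 -m jog '[[[0,0,0,0,0,0],[0,0,0,0,0,0],[0,0,0,0,0,0],[0,0,0,0,0,0],[0,0,0,0,0,0]]]' -0.3
```

```text
[[ 0.57001296 -0.34789685  0.108     ]
 [ 0.51263837 -0.31463436  0.108     ]] [ 0.54132566 -0.33126561  0.108     ] 0.06631921157448951
[[ 0.53942373 -0.3306407   0.003     ]]
t 10.3 tcp [ 0.5411 -0.3257  0.2713] tot shift(now axes) [0.012 0.019 0.757] (target axes) [0.012 0.019 0.757] turn [-0.    -0.007 -0.015]
time_s: 10.72
tool_pos: [0.5409, -0.3268, 0.2709]
tool_rot: [0.965, -0.263, -0.0, 0.0]
force: [0.2, -0.0, 0.7]
opening: 0.0611
grasp_force: 0.0
```

```bash
python3 -m jog '[[[0.01,0.015,0.06,0,0,0],[0,0,0.12,0,0,0],[0,0,0.12,0,0,0],[0,0,0.12,0,0,0],[0,0,0.1,0,0,0]]]' >/dev/null
python3 -m jog '[[[0,0,0.1,0,0,0],[0,0,0.1,0,0,0],[0,0,0.035,0,0,0],[0,0,0,0,0,0],[0,0,0,0,0,0]]]'
python3 -m jog '[[[0,0,0,0,0,0],[0,0,0,0,0,0],[0,0,0,0,0,0],[0,0,0,0,0,0],[0,0,0,0,0,0]]]' 1 20
python3 -m jog '[[[0,0,0,0,0,0],[0,0,0,0,0,0],[0,0,0,0,0,0],[0,0,0,0,0,0],[0,0,0,0,0,0]]]'
python3 -m jog '[[[0,0,0,0,0,0],[0,0,0,0,0,0],[0,0,0,0,0,0],[0,0,0,0,0,0],[0,0,0,0,0,0]]]' 1 25
```

```text
time_s: 11.55
tool_pos: [0.5414, -0.3316, 0.0828]
tool_rot: [0.965, -0.263, 0.0, 0.0]
force: [0.5, 0.4, 0.8]
opening: 0.06
grasp_force: 0.0
time_s: 11.97
tool_pos: [0.5415, -0.3316, 0.0828]
tool_rot: [0.965, -0.263, 0.001, 0.0]
force: [0.5, -0.8, -0.5]
opening: 0.0286
grasp_force: 0.0
time_s: 12.38
tool_pos: [0.5411, -0.3312, 0.082]
tool_rot: [0.965, -0.263, -0.0, -0.0]
force: [0.4, -0.1, -0.6]
opening: 0.0121
grasp_force: 20.0
time_s: 12.8
tool_pos: [0.5411, -0.3313, 0.082]
tool_rot: [0.965, -0.263, -0.0, -0.0]
force: [0.3, -0.0, -0.6]
opening: 0.0118
grasp_force: 25.0
```

```bash
python3 -m jog '[[[0,0,-0.04,0,0,0],[0,0,-0.08,0,0,0],[0,0,-0.1,0,0,0],[0,0,-0.1,0,0,0],[0,0,-0.1,0,0,0]]]' >/dev/null
python3 -m jog '[[[0,0,-0.1,0,0,0],[0,0,-0.1,0,0,0],[0,0,-0.1,0,0,0],[0,0,-0.08,0,0,0],[0,0,0,0,0,0]]]'
python3 -c "
from h import *
go([.547,.257,.282],-.53)"
```

```text
time_s: 13.63
tool_pos: [0.5428, -0.333, 0.2887]
tool_rot: [0.965, -0.263, 0.005, 0.002]
force: [-0.0, 0.1, -0.7]
opening: 0.0118
grasp_force: 25.0
t 13.6333 tcp [ 0.5428 -0.333   0.2887] tot shift(now axes) [-1.185 -2.041  0.01 ] (target axes) [-1.179 -2.045  0.027] turn [ 0.032 -0.143 -0.04 ]
```

```bash
python3 -m jog '[[[-0.015,-0.025,0,0,0,0],[-0.03,-0.05,0,0,0,0],[-0.05,-0.085,0,0,0,0],[-0.05,-0.085,0,0,0,0],[-0.05,-0.085,0,0,0,0]]]' >/dev/null
for i in 1; do python3 -m jog '[[[-0.05,-0.085,0,0,0,0],[-0.05,-0.085,0,0,0,0],[-0.05,-0.085,0,0,0,0],[-0.05,-0.085,0,0,0,0],[-0.05,-0.085,0,0,0,0]]]'; done
python3 -m jog '[[[-0.05,-0.085,0,0,0,0],[-0.05,-0.085,0,0,0,0],[-0.05,-0.085,0,0,0,0],[-0.05,-0.085,0,0,0,0],[-0.05,-0.085,0,0,0,0]]]'
python3 -m jog '[[[-0.05,-0.085,0,0,0,0],[-0.05,-0.085,0,0,0,0],[-0.05,-0.085,0,0,0,0],[-0.05,-0.085,0,0,0,0],[-0.05,-0.085,0,0,0,0]]]'
python3 -m jog '[[[-0.05,-0.085,0,0,0,0],[-0.05,-0.085,0,0,0,0],[-0.05,-0.085,0,0,0,0],[-0.05,-0.085,0,0,0,0],[-0.04,-0.065,0,0,0,0]]]'
python3 -m jog '[[[-0.02,-0.04,0,0,0,0],[-0.01,-0.02,0,0,0,0],[0,0,0,0,0,0],[0,0,0,0,0,0],[0,0,0,0,0,0]]]'
python3 -c "
from h import *
go([.547,.257,.282],-.53)"
```

```text
time_s: 14.47
tool_pos: [0.5396, -0.1093, 0.2796]
tool_rot: [0.965, -0.263, -0.002, -0.001]
force: [0.1, 0.5, -0.8]
opening: 0.0119
grasp_force: 25.0
time_s: 14.88
tool_pos: [0.5393, 0.0136, 0.2796]
tool_rot: [0.965, -0.263, -0.002, -0.0]
force: [0.4, -0.2, -1.8]
opening: 0.0118
grasp_force: 25.0
time_s: 15.3
tool_pos: [0.5392, 0.1365, 0.2796]
tool_rot: [0.965, -0.263, -0.002, 0.0]
force: [0.8, -0.4, -1.2]
opening: 0.012
grasp_force: 25.0
time_s: 15.72
tool_pos: [0.5386, 0.2544, 0.2795]
tool_rot: [0.965, -0.262, -0.002, 0.001]
force: [1.1, 0.6, -0.9]
opening: 0.0121
grasp_force: 25.0
time_s: 16.13
tool_pos: [0.5423, 0.2677, 0.2818]
tool_rot: [0.965, -0.264, -0.0, 0.0]
force: [-1.1, 1.4, -1.9]
opening: 0.012
grasp_force: 25.0
t 16.1333 tcp [0.5423 0.2677 0.2818] tot shift(now axes) [ 0.038  0.027 -0.001] (target axes) [ 0.038  0.028 -0.001] turn [ 0.01   0.002 -0.054]
```

```bash
python3 -m jog '[[[0.02,0.014,0,0,0,0],[0.018,0.013,0,0,0,0],[0,0,0.06,0,0,0],[0,0,0.06,0,0,0],[0,0,0.06,0,0,0]]]' >/dev/null
python3 -m jog '[[[0,0,0.05,0,0,0],[0,0,0.02,0,0,0],[0,0,0,0,0,0],[0,0,0,0,0,0],[0,0,0,0,0,0]]]'
python3 - <<'E'
from h import *
from plant import read_camera
go([.547,.257,.212],-.53)
s,p,r=cur(); c=read_camera("wrist"); M=np.array(c["tool_from_camera"])
c["position"]=p+r.apply(M[:3,3]); c["rotation"]=r.as_matrix()@M[:3,:3]
t=read_camera("top"); S=read_camera("side"); pickle.dump((c,t,S),open("w4.pkl","wb"))
z=np.zeros((600,800,3),np.uint8)
z[:300,:400]=cv2.resize(t["img"][148:238,100:220],(400,300),interpolation=cv2.INTER_CUBIC)
z[300:,:400]=cv2.resize(S["img"][110:185,260:360],(400,300),interpolation=cv2.INTER_CUBIC)
z[:300,400:]=cv2.resize(c["img"][:240,160:480],(400,300),interpolation=cv2.INTER_CUBIC)
cv2.imwrite("pics/p4.png",z)
g=np.linspace(0,2*np.pi,60)
P=lambda r,z:np.c_[.547+r*np.cos(g),.257+r*np.sin(g),0*g+z]
for n,C,o,k,q in(("top",t,(100,148),10/3,(0,0)),("side",S,(260,110),4,(0,300)),("wr",c,(160,0),1.25,(400,0))):
  for r_,z_ in((.05,.115),(.068,.05),(.033,p[2]-.082)):
    v=(proj(C,P(r_,z_))-o)*k+q; print(n,r_,v.min(0).round(),v.max(0).round())
E
```

```text
time_s: 16.97
tool_pos: [0.5478, 0.2581, 0.2208]
tool_rot: [0.965, -0.263, 0.001, -0.0]
force: [0.9, 0.4, -1.9]
opening: 0.0122
grasp_force: 25.0
t 16.9667 tcp [0.5478 0.2581 0.2208] tot shift(now axes) [-0.001  0.005  0.035] (target axes) [-0.001  0.005  0.035] turn [-0.02  -0.021 -0.041]
top 0.05 [75. 75.] [234. 234.]
top 0.068 [92. 61.] [293. 262.]
top 0.033 [85. 98.] [193. 206.]
side 0.05 [115. 332.] [246. 407.]
side 0.068 [ 96. 387.] [269. 491.]
side 0.033 [135. 318.] [223. 367.]
wr 0.05 [526. 174.] [674. 318.]
wr 0.068 [517. 145.] [682. 307.]
wr 0.033 [546. 205.] [653. 308.]
```

View pics/p4.png

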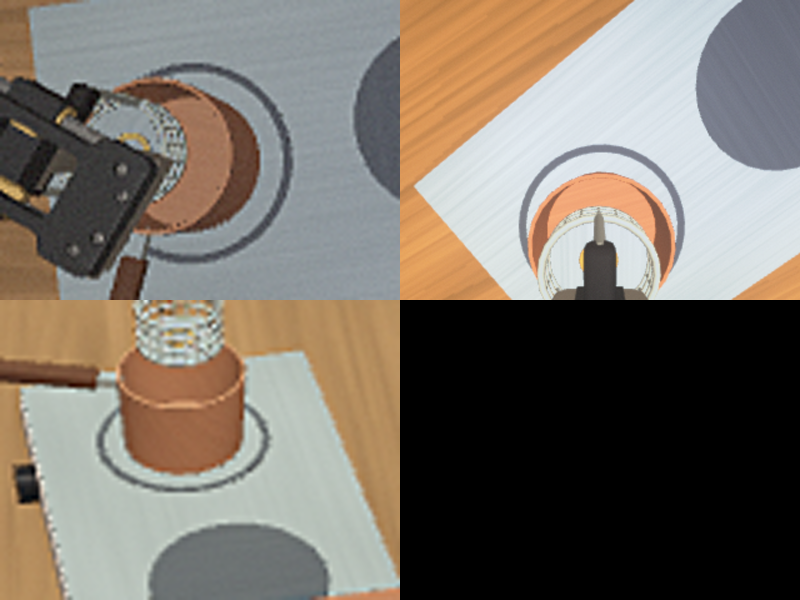

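All three views agree with the prediction to about 1 mm: the pot sits in the ring, and the basket is level and centred over its mouth. I make the final descent of about 8 mm and settle.

```bash
python3 -m jog '[[[0,0.004,0.015,0,0,0],[0,0,0.015,0,0,0],[0,0,0.003,0,0,0],[0,0,0,0,0,0],[0,0,0,0,0,0]]]' >/dev/null
python3 -m jog '[[[0,0,0,0,0,0],[0,0,0,0,0,0],[0,0,0,0,0,0],[0,0,0,0,0,0],[0,0,0,0,0,0]]]' >/dev/null
python3 -m jog '[[[0,0,0,0,0,0],[0,0,0,0,0,0],[0,0,0,0,0,0],[0,0,0,0,0,0],[0,0,0,0,0,0]]]'
python3 - <<'E'
from h import *
from plant import robot
go([.547,.257,.212],-.53)
s,p,r=cur()
if abs(p-[.547,.257,.212]).max()<.004: print(robot.job_done())
E
```

```text
time_s: 18.37
tool_pos: [0.5466, 0.2572, 0.2114]
tool_rot: [0.965, -0.263, -0.0, -0.0]
force: [-0.2, 0.1, -1.0]
opening: 0.0117
grasp_force: 25.0
t 18.3667 tcp [0.5466 0.2572 0.2114] tot shift(now axes) [ 0.002 -0.    -0.003] (target axes) [ 0.002 -0.    -0.003] turn [-0.    0.   -0.04]
the job is handed in; nothing more can be done
None
```

I handed the job in at 18.4 s: by my last measurements the pot stands on its ring within about 2 mm of centre, let go, and the basket is held level and centred over it, about 14–15 mm above the rim (no verdict was returned).

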